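# Feel the gap of a parallel-plate cell with a taper gauge

## Robot

A 7-joint arm with a two-finger parallel gripper is mounted at the origin on a cart in front of the work surface, level with it; the furniture and walls round the work are solid. World frame = base frame: x ahead of the robot, y to its left, z up, the work surface at z = 0. Lengths are in m, angles in rad, forces in N, time in s.
With the tool pointing down it reaches from about 0.425 to 0.925 m from the base axis. Payload 6.8 kg.
Tool frame: the origin (TCP) lies at the very end of the fingers, on their centre line; the grasp point (between the pads) lies 19 mm behind it; z points along the fingers, y is the line along which they close (so a half turn about z gives the same grasp; the last joint's range is limited). The gripper opens to 85 mm and grips with 20 to 120 N. Pads are 22 mm wide; open, the fingers measure 114 mm over their backs; the gripper's body (76 mm by 85 mm) begins 54 mm behind the grasp point. The pads swing forward as they close: fully open they stand 13 mm farther back than shut.
Start: joints at [-1.429, 0.477, 0.022, 1.555, -0.011, 1.109, -0.083], TCP at [0.167, 0.654, 0.231] pointing down, gripper open.
Joint ranges: [-2.96, 2.96], [-0.34, 2.1], [-1.41, 1.46], [0.24, 2.44], [-1.37, 4.51], [0.17, 1.92], [-2.96, 2.96]. Speed limits (rad/s): [2.39, 2.39, 3.14, 3.14, 3.14, 3.14, 3.14].

## Interface

Orientations are given as a unit quaternion [w, x, y, z].
In Python, from station import telemetry, viewer, job, search_frame, cut_out gives the robot as it stands. The module is installed in compiled form; this text tells all that it offers.
- The arm moves only by the shell command python3 -m crank 'ROWS' [FORCE]. ROWS is JSON, a list of rows, each an object with "delta_rot": the turn, a rotation vector about the tool's x, y, z in degrees, a list of three; "xyz": the shift along the tool's x, y, z in m, a list of three; "fingers": the gripper command: -1 is fully open, 1 is shut, values between are in proportion. In form: [{"delta_rot": [ax, ay, az], "xyz": [dx, dy, dz], "fingers": fingers}, ...]. A call has 1 to 10 rows; each row is the pose to reach, as a shift and turn from the pose commanded when the call began, along the tool's axes at that moment; what a row does not reach only later rows make up. A row lasts 1/10 s, in which the tool goes at most 50 mm and 8.59 degrees, less where a joint would pass 70% of its speed; a pose out of reach is approached as far as the arm can. A call with a gripper value outside its range is refused whole. The fingers move at their own pace and stop on an object; FORCE is the grip in N (left out, the last holds). Time passes only in rows, so rows that repeat a pose let the fingers close. It gives the time, the measured TCP pose, the force, the opening and the grip force at its end, in the units of the state.
- telemetry.get_obs(): the state, without advancing time (a new reading comes with each control period).
- viewer.read_camera(name): name is "scene" or "top" or "wrist"; returns a dict with "img" (400x640x3 uint8, red, green, blue), "fx", "fy", "cx", "cy" (pixels), "k1" (the pictures are not rectified: a ray, as slopes to the right and down, at radius r is drawn at 1 + k1 r^2 times it, then the intrinsics apply), "origin" and "rotation" of the camera in the world. Camera axes: x right, y up, looking along -z (the intrinsics and any distortion apply to the point x, -y, -z); pixel columns grow to the right and rows downward; lengths in m; the calibration is good to about 2 mm. A picture is of the moment at which its call begins. There is no depth.
- job.hand_in(): hands the job in; it is judged then, once.
Trained networks look in the newest picture that a camera, given by its name, has taken for a name from the list of things; names that differ only in an ending like _2 or _b are one class to them, and where a whole thing is asked for, a point or a joint stands for the part that bears it (a point fixed in the world has none). Each returns a list of dicts, best first, with "score" (0 to 1); they miss things now and then, are a little off and sometimes report something else, mostly with a low value. They report only what shows in the picture. A call takes as long as a camera call. They do not tell look-alikes from the thing itself.
- search_frame(camera, thing): "pixel" ([column, row] in pixels, amid what is visible of it).
- cut_out(camera, thing): "pixels" (400x640 bool, what is visible of it) and "pixel" ([column, row] in pixels, amid what is visible of it).
The state is a dict: "t": time; "q": joint angles; "joint_vel": joint speeds; "joint_torque": joint torques, N m; "eef_pos": TCP position; "tool_rot": TCP orientation; "contact_force": force on the tool from outside, world axes, zero at the start; "torque": the same for the moment, N m; "gripper_width": opening from 0.0 (shut) to 1.0 (fully open); "grasp_force": force on a finger pad.
Only numpy, scipy, OpenCV 4.12 (cv2) and the standard library are available. Lean on these libraries where they do the work, as an engineer would, in place of code of your own. Each camera call takes 0.05 s, during which the arm holds its last target. There are 200 camera calls.

## Task

Check the gap of the parallel-plate cell: lift the taper gauge by its blue handle out of its rack and, with the handle upright, lower its steel blade straight down between the two upright plates until it just drags snugly against both of them, without forcing it. Finish still holding the gauge there at that depth, and leave the other things on the table where they are.

Things in the scene. Friction and masses are not known exactly. Their poses are not given: they have to be found in the camera images.
- gauge: taper gauge, 100 g: blue handle 16 mm (x) by 32 mm (y) by 50 mm high with a steel blade hanging below it. Origin: centre of the handle's underside; z up, x across the blade's thickness, y along its width; usable either way round. It starts hanging in the rack (x along the rack's x), the handle's underside resting on the rack's top
- blade_tip (a point): centre of the blade's tip, 86 mm below the gauge's origin. The blade is 16 mm wide (y) and a slim wedge: 2 mm thick at the tip, growing evenly by 0.075 mm per mm to about 8.4 mm at the handle. It hangs on a light sprung pivot in the handle (axis y, at the gauge's origin, 0.4 N m/rad, up to 0.1 rad either way), so it centres itself in a gap
- gauge_rack: white-topped rack on two aluminium legs, fixed, 80 mm (x) by 90 mm (y), its top 104 mm above the table; origin: centre of its underside; the 56 x 82 mm top plate has a slot 12 mm (x) by 22 mm (y) through the middle, in which the gauge's blade hangs
- plate_cell: parallel-plate cell, fixed: grey base 130 (x) by 96 (y) by 14 mm, with the front steel plate, 64 mm long (y). Origin: on the underside, in the plane of that plate's working face, midway along it; x points across the gap to the back plate, z up. Working faces run 14 to 84 mm up; above, flared lips rise to 92 mm and lead the blade in, each opening by about 4 mm.
- back_plate: back steel plate of the cell, like the front one, fixed parallel to it, with a brass screw. Origin: level with the cell's underside, in the plane of its working face, midway along; so its distance from plate_cell's origin is the gap: 4 to 6.2 mm, set anew each time. Plates do not give; the blade drags once as thick as the gap just below the lips; each mm beyond adds some 5 N on each plate
- red_case: red plastic clip case, 86 x 124 x 57 mm, bystander at the back; origin under its centre
- o_ring_tin: round tin, 66 mm across and 24 mm high, bystander; origin under its centre
- vial_a: glass screw-cap vial, 25 mm across and 62 mm high, bystander; origin under its centre
- vial_b: glass screw-cap vial, 25 mm across and 62 mm high, bystander; origin under its centre
- sample_cell: open turned steel cup, 50 mm across and 70 mm high, bystander at the right; origin under its centre
- tape_roll: roll of blue masking tape lying flat, 74 mm across and 25 mm high, bystander; origin under its centre
- spanner: open-ended spanner lying flat, 160 mm long, 6 mm high, bystander; origin under its middle, y along it
Not all that is in view belongs to the job. There is more than one size of the gauge; the job needs the larger.

How it is judged:
On the way, in this order (a step that is already met when the one before it is completed fails the run):
1. the gauge is lifted clear of the rack by the fingers (height (world z) of blade_tip above 0.11 m and contact force between the fingers and gauge above 2 N), for 0.1 s.
2. the blade's tip is between the plates, at least 8 mm below the top of their working faces (z of blade_tip in the frame of plate_cell below 0.076 m and x of blade_tip in the frame of plate_cell between -0.001 and 0.01 m and y of blade_tip in the frame of plate_cell between -0.028 and 0.028 m), for 0.1 s.
At the end, for the whole second after the job is handed in: fingers hold the gauge (over 2 N); the blade presses each plate with 1 to 25 N; its tip is between the plates, at least 18 mm below the top of their working faces, within 24 mm of mid-length, off the base; handle upright within 0.14 rad, square to the plates within 0.2 rad, at rest (contact force between gauge and plate_cell between 1 and 25 N and contact force between gauge and back_plate between 1 and 25 N and contact force between the fingers and gauge above 2 N and z of blade_tip in the frame of plate_cell between 0.0155 and 0.066 m and y of blade_tip in the frame of plate_cell between -0.024 and 0.024 m and x of blade_tip in the frame of plate_cell between -0.001 and 0.01 m and angle between gauge's own z axis and vertical below 0.14 rad and angle between the x axis of gauge and the x axis of plate_cell, either way round below 0.2 rad and linear speed of gauge below 0.01 m/s); the arm keeps its last pose, push and grip.
It fails at once if the blade is forced: more than 40 N on a plate (contact force between gauge and plate_cell above 40 N or contact force between gauge and back_plate above 40 N).
It fails at once if another thing on the table is moved by more than 30 mm (distance of any of red_case, o_ring_tin, vial_a, vial_b, sample_cell, tape_roll, spanner from where it was at the start of the episode above 0.03 m).
It also fails if it takes over 45 s, if anything falls off the work surface, if the arm or the gripper's body presses on something with over 40 N, if the wrist force passes 120 N, or if a joint passes its speed limit or range.

## Working session

There is one attempt and no reset: what is moved stays moved. The work goes in short steps, Python scripts to look and compute and a shell command to move; the robot and the scene stay as the last step left them, time stands still between calls to the robot, and variables do not carry over. Pictures are saved under pics/ and viewed, at most 10 in all, crops included, and the job is handed in when it is done.

```bash
mkdir -p pics; cat > h.py <<'E'
import numpy as np, cv2
from station import telemetry, viewer, job, search_frame, cut_out
def K(c): return np.array([[c['fx'],0,c['cx']],[0,c['fy'],c['cy']],[0,0,1.]])
def ray(c,p):
    d=np.array([c['k1'],0,0,0,0.])
    u=cv2.undistortPoints(np.array([[p]],float),K(c),d)[0,0]
    return np.array(c['origin']), np.array(c['rotation'])@np.array([u[0],-u[1],-1])
def onz(c,p,z):
    o,d=ray(c,p); return o+d*(z-o[2])/d[2]
def proj(c,P):
    v=np.array(c['rotation']).T@(np.array(P)-np.array(c['origin'])); x,y=v[0]/-v[2],-v[1]/-v[2]
    s=1+c['k1']*(x*x+y*y); return np.array([c['fx']*x*s+c['cx'],c['fy']*y*s+c['cy']])
def save(n,im): cv2.imwrite('pics/'+n,im[:,:,::-1])
E
python3 - <<'E'
from h import *
np.set_printoptions(precision=3,suppress=True)
o=telemetry.get_obs(); print(o)
for n in('scene','top'):
    c=viewer.read_camera(n); save(n+'.png',c['img']); print(n,c['origin'],c['rotation'],c['fx'],c['cx'],c['cy'],c['k1'])
    for t,z in(('gauge',.13),('gauge_rack',.104),('plate_cell',.05),('back_plate',.08)):
        for r in search_frame(n,t)[:3]: print(t,np.round(r['score'],2),r['pixel'],onz(c,r['pixel'],z))
E
```

```text
{'t': 0.0, 'q': array([-1.429,  0.478,  0.022,  1.556, -0.011,  1.109, -0.083]), 'joint_vel': array([ 0.001, -0.002,  0.001, -0.001, -0.   , -0.001, -0.001]), 'joint_torque': array([ -0.   , -59.644,   1.608, -28.12 ,   0.012,   0.009,   0.   ]), 'eef_pos': array([0.167, 0.653, 0.23 ]), 'tool_rot': array([-0.   ,  0.125,  0.992, -0.001]), 'contact_force': array([ 0.172,  0.066, -0.024]), 'torque': array([ 0.051, -0.031, -0.013]), 'grasp_force': 0.0, 'gripper_width': 1.0000929645246943}
scene [ 0.225 -0.614  0.677] [ 0.884  0.38  -0.105 -0.25 ] 396.3123996073159 318.58327448760576 193.30438648850415 -0.06976750636540188Traceback (most recent call last):
  File "<stdin>", line 7, in <module>
  File "h.py", line 9, in onz
    o,d=ray(c,p); return o+d*(z-o[2])/d[2]
        ~~~^^^^^
  File "h.py", line 7, in ray
    return np.array(c['origin']), np.array(c['rotation'])@np.array([u[0],-u[1],-1])
                                  ~~~~~~~~~~~~~~~~~~~~~~~^~~~~~~~~~~~~~~~~~~~~~~~~~
ValueError: matmul: Input operand 1 has a mismatch in its core dimension 0, with gufunc signature (n?,k),(k,m?)->(n?,m?) (size 3 is different from 4)
```

```bash
cat > fix.py <<'E'
s=open('h.py').read()
s=s.replace("def K(c)","from scipy.spatial.transform import Rotation as Ro\ndef R(q): return Ro.from_quat(np.roll(q,-1)).as_matrix()\ndef K(c)",1).replace("np.array(c['rotation'])","R(c['rotation'])")
open('h.py','w').write(s)
E
python3 fix.py
python3 - <<'E'
from h import *
np.set_printoptions(precision=3,suppress=True)
for n in('scene','top'):
    c=viewer.read_camera(n); save(n+'.png',c['img']); print(n,c['origin'],c['rotation'],c['fx'],c['cx'],c['cy'],c['k1'])
    for t,z in(('gauge',.13),('gauge_rack',.104),('plate_cell',.05),('back_plate',.08)):
        for r in search_frame(n,t)[:3]: print(t,np.round(r['score'],2),r['pixel'],onz(c,r['pixel'],z))
E
```

```text
scene [ 0.225 -0.614  0.677] [ 0.884  0.38  -0.105 -0.25 ] 396.3123996073159 318.58327448760576 193.30438648850415 -0.06976750636540188
gauge 0.74 [290.4, 156.1] [0.533 0.013 0.13 ]
gauge 0.35 [421.0, 278.9] [ 0.56  -0.384  0.13 ]
gauge_rack 0.7 [288.3, 188.4] [ 0.491 -0.052  0.104]
plate_cell 0.83 [344.6, 258.5] [ 0.514 -0.235  0.05 ]
plate_cell 0.69 [356.3, 234.3] [ 0.57  -0.197  0.05 ]
back_plate 0.63 [355.5, 236.8] [ 0.548 -0.221  0.08 ]
top [ 0.302 -0.092  1.223] [ 0.712  0.068 -0.064 -0.696] 412.58633771925975 325.5898567767128 195.7111859514678 -0.04282728095127869
gauge 0.57 [367.4, 200.5] [ 0.498 -0.197  0.13 ]
gauge_rack 0.94 [293.5, 196.8] [0.509 0.005 0.104]
plate_cell 0.72 [367.9, 201.4] [ 0.51  -0.206  0.05 ]
back_plate 0.46 [266.7, 141.9] [0.673 0.091 0.08 ]
```

View pics/scene.png

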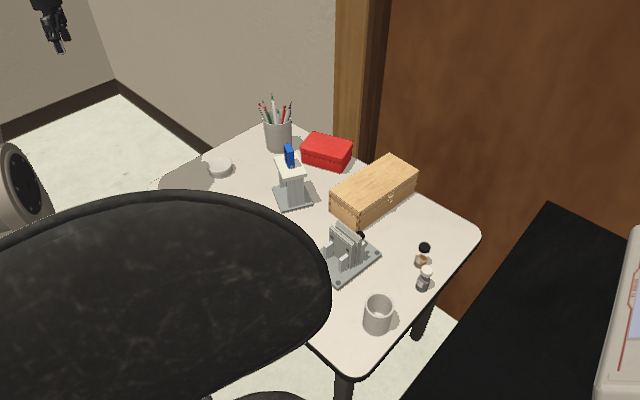

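View pics/top.png

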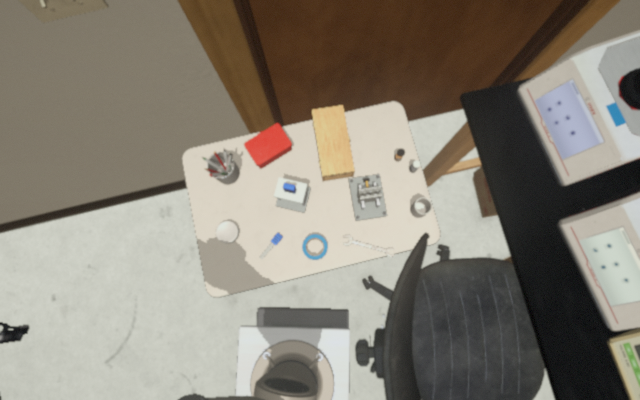

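The scene shows the rack with a blue-handled gauge at (290,156), the cell at (345,250) and a wooden box behind it. There are two blue-handled candidates in the top view: (290,187), standing in the rack, and (272,243), lying flat on the table. The one in the rack fits the description. I'll confirm it in an enlarged crop.

```bash
python3 - <<'E'
from h import *
np.set_printoptions(precision=3,suppress=True)
c=viewer.read_camera('top')
a=cv2.resize(c['img'][165:265,250:400],None,fx=5,fy=5,interpolation=cv2.INTER_CUBIC); save('crop1.png',a)
hsv=cv2.cvtColor(c['img'],cv2.COLOR_RGB2HSV)
m=cv2.inRange(hsv,(100,120,60),(130,255,255))
n,l,s,ce=cv2.connectedComponentsWithStats(m)
for i in range(1,n):
    if s[i][4]>15 and 180<ce[i][0]<440 and ce[i][1]<260: print(s[i],ce[i],onz(c,ce[i],.15),onz(c,ce[i],.01))
for r in cut_out('top','gauge_rack')[:1]:
    p=r['pixels'].astype(np.uint8); pts=np.argwhere(p)[:,::-1]
    rc=cv2.minAreaRect(pts.astype(np.float32)); print(rc,[onz(c,q,.104) for q in cv2.boxPoints(rc)])
for r in cut_out('top','plate_cell')[:1]:
    p=r['pixels'].astype(np.uint8); pts=np.argwhere(p)[:,::-1]
    rc=cv2.minAreaRect(pts.astype(np.float32)); print(rc,np.array([onz(c,q,.014) for q in cv2.boxPoints(rc)]))
E
```

```text
[284 184  11   7  50] [288.9  186.86] [0.527 0.014 0.15 ] [0.556 0.028 0.01 ]
[273 234   8  10  40] [276.5 238.5] [0.389 0.041 0.15 ] [0.401 0.058 0.01 ]
[304 235  23  24  90] [315.1   246.378] [ 0.371 -0.06   0.15 ] [ 0.38  -0.056  0.01 ]
((291.0882568359375, 194.6470489501953), (33.95498275756836, 29.346811294555664), 14.03624439239502) [array([0.485, 0.066, 0.104]), array([0.566, 0.05 , 0.104]), array([ 0.545, -0.043,  0.104]), array([ 0.464, -0.026,  0.104])]
((367.0813903808594, 196.57217407226562), (44.51560974121094, 32.45222091674805), 80.21759033203125) [[ 0.588 -0.147  0.014]
 [ 0.607 -0.243  0.014]
 [ 0.474 -0.265  0.014]
 [ 0.456 -0.171  0.014]]
```

View pics/crop1.png

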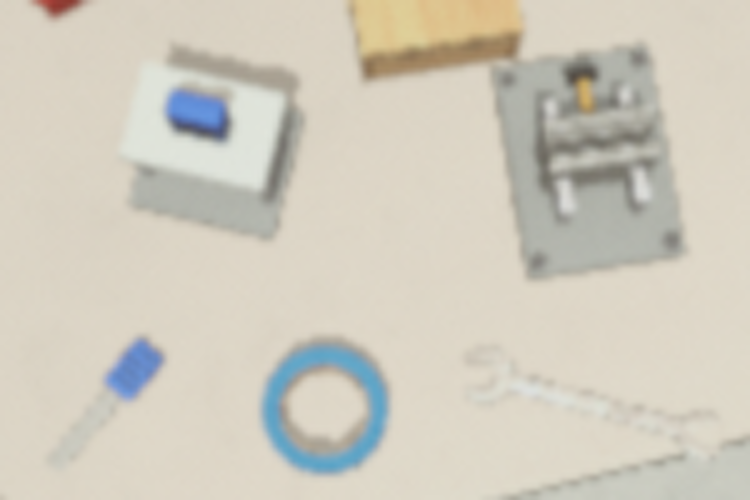

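The crop shows the rack gauge at crop (198,112), upright in the white rack with the larger handle. The small look-alike lies flat at crop (130,370). So the rack gauge is the one I'll take. Next I'll work out the directions and the moves.

```bash
python3 - <<'E'
from h import *
np.set_printoptions(precision=3,suppress=True)
c=viewer.read_camera('top')
f=lambda p,z: onz(c,(250+(p[0]-2)/5,165+(p[1]-2)/5),z)
r=np.array([f(p,.104) for p in((145,62),(295,97),(270,195),(122,158))]); print('rack',r,r.mean(0))
b=np.array([f(p,.014) for p in((495,68),(645,45),(685,250),(530,278))]); print('cell',b,b.mean(0))
g=lambda v: np.degrees(np.arctan2(v[1],v[0]))
print('rack x yaw',g(r[0]-r[3]),g(r[1]-r[2]),'y-90',g(r[0]-r[1])-90,g(r[3]-r[2])-90)
print('cell x yaw',g(b[0]-b[3]),g(b[1]-b[2]),g(b[0]-b[1])-90,g(b[3]-b[2])-90)
print('gap centre',f((605,140),.09),'cup',onz(c,(225,160),.1),'box near edge',f((365,78),.0),f((520,55),.0))
o=telemetry.get_obs(); T=R(o['tool_rot']); print(T, o['eef_pos'])
t=np.array([*r.mean(0)[:2],.30]); print('shift',T.T@(t-o['eef_pos']))
E
```

```text
rack [[ 0.564  0.048  0.104]
 [ 0.546 -0.036  0.104]
 [ 0.49  -0.024  0.104]
 [ 0.509  0.059  0.104]] [0.527 0.012 0.104]
cell [[ 0.586 -0.151  0.014]
 [ 0.602 -0.241  0.014]
 [ 0.478 -0.265  0.014]
 [ 0.459 -0.173  0.014]] [ 0.531 -0.207  0.014]
rack x yaw -10.730736938850612 -12.33232439140848 y-90 -12.197132077347717 -12.952440282871606
cell x yaw 9.905346133937499 10.68096551430212 10.154757109783006 11.478993174990691
gap centre [ 0.528 -0.209  0.09 ] cup [0.611 0.203 0.1  ] box near edge [ 0.581 -0.073  0.   ] [ 0.598 -0.167  0.   ]
[[-0.969  0.247 -0.   ]
 [ 0.247  0.969  0.   ]
 [ 0.     0.    -1.   ]] [0.167 0.654 0.231]
shift [-0.508 -0.533 -0.069]
```

```bash
python3 -m crank '[{"delta_rot":[0,0,60],"xyz":[-0.3,-0.32,-0.069],"fingers":-1},{"delta_rot":[0,0,60],"xyz":[-0.3,-0.32,-0.069],"fingers":-1},{"delta_rot":[0,0,60],"xyz":[-0.3,-0.32,-0.069],"fingers":-1},{"delta_rot":[0,0,60],"xyz":[-0.3,-0.32,-0.069],"fingers":-1},{"delta_rot":[0,0,60],"xyz":[-0.3,-0.32,-0.069],"fingers":-1},{"delta_rot":[0,0,60],"xyz":[-0.3,-0.32,-0.069],"fingers":-1},{"delta_rot":[0,0,60],"xyz":[-0.3,-0.32,-0.069],"fingers":-1},{"delta_rot":[0,0,60],"xyz":[-0.3,-0.32,-0.069],"fingers":-1},{"delta_rot":[0,0,60],"xyz":[-0.3,-0.32,-0.069],"fingers":-1},{"delta_rot":[0,0,60],"xyz":[-0.3,-0.32,-0.069],"fingers":-1}]'
cat >> h.py <<'E'
def go(t,yaw):
    "shift and turn (deg about tool z) to bring TCP to t with tool y at world yaw, tool down"
    o=telemetry.get_obs(); T=R(o['tool_rot']); y=np.radians(yaw)
    W=np.array([[-np.sin(y)*-1*-1,np.cos(y),0]]); Y=np.array([np.cos(y),np.sin(y),0]);Z=np.array([0,0,-1.]);X=np.cross(Y,Z)
    D=T.T@np.c_[X,Y,Z]
    print('t',round(o['t'],2),'pos',o['eef_pos'],'shift',np.round(T.T@(np.array(t)-o['eef_pos']),4),'rot',np.round(np.degrees(Ro.from_matrix(D).as_rotvec()),2))
E
python3 -c "
from h import *
go([.527,.012,.30],-12)"
```

```text
t: 1.8
eef_pos: [0.3819, 0.2644, 0.3017]
tool_rot: [0.001, 0.608, 0.794, 0.001]
contact_force: [0.9, 1.1, -0.0]
gripper_width: 1.002
grasp_force: 0.0
t 1.8 pos [0.38190702 0.26435106 0.30173062] shift [-0.2815  0.0742  0.0017] rot [ 0.13 -0.07 27.12]
```

```bash
python3 -m crank '[{"delta_rot":[0,0,27.2],"xyz":[-0.282,0.074,0.002],"fingers":-1},{"delta_rot":[0,0,27.2],"xyz":[-0.282,0.074,0.002],"fingers":-1},{"delta_rot":[0,0,27.2],"xyz":[-0.282,0.074,0.002],"fingers":-1},{"delta_rot":[0,0,27.2],"xyz":[-0.282,0.074,0.002],"fingers":-1},{"delta_rot":[0,0,27.2],"xyz":[-0.282,0.074,0.002],"fingers":-1},{"delta_rot":[0,0,27.2],"xyz":[-0.282,0.074,0.002],"fingers":-1},{"delta_rot":[0,0,27.2],"xyz":[-0.282,0.074,0.002],"fingers":-1},{"delta_rot":[0,0,27.2],"xyz":[-0.282,0.074,0.002],"fingers":-1},{"delta_rot":[0,0,27.2],"xyz":[-0.282,0.074,0.002],"fingers":-1}]'
python3 -c "
from h import *
np.set_printoptions(precision=4,suppress=True)
go([.527,.012,.30],-12)
c=viewer.read_camera('wrist'); save('w1.png',c['img']); print(c['origin'],c['rotation'],c['fx'])
hsv=cv2.cvtColor(c['img'],cv2.COLOR_RGB2HSV)
m=cv2.inRange(hsv,(100,120,60),(130,255,255))
n,l,s,ce=cv2.connectedComponentsWithStats(m)
for i in range(1,n):
    if s[i][4]>100: print(s[i],ce[i],onz(c,ce[i],.154),onz(c,ce[i],.01))
"
```

```text
t: 2.7
eef_pos: [0.5256, 0.02, 0.298]
tool_rot: [-0.0, 0.774, 0.633, -0.0]
contact_force: [-0.3, 0.3, -0.6]
gripper_width: 1.0
grasp_force: 0.0
t 2.7 pos [0.5256 0.02   0.298 ] shift [-0.0075  0.003  -0.002 ] rot [-0.04 -0.02  0.61]
[0.5422 0.0995 0.4421] [ 0.9825 -0.1576  0.0158 -0.0975] 355.1459416123968
[195 125  29  25 427] [208.6628 137.2178] [0.4495 0.0739 0.154 ] [0.4032 0.0612 0.01  ]
[311 157  18  44 714] [319.8683 178.9692] [0.5317 0.0214 0.154 ] [ 0.5264 -0.0177  0.01  ]
[189 198  56  39 420] [217.9905 209.3595] [0.4397 0.012  0.154 ] [ 0.3885 -0.0317  0.01  ]
```

View pics/w1.png

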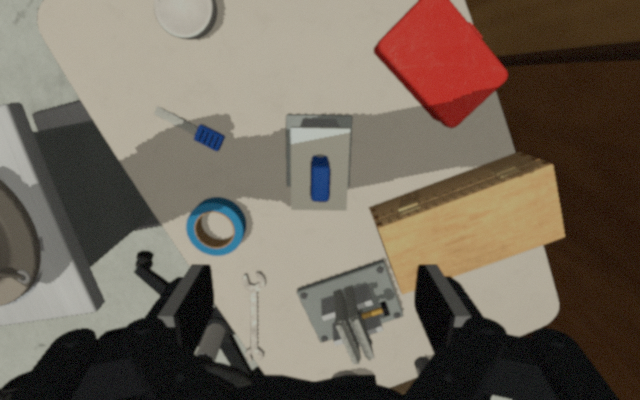

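The wrist view shows the gauge handle at (320,179), square to the picture, in the rack. The cell is at (350,305) and the box to its right. I'll fit the handle's box model to the blue mask.

```bash
cat >> h.py <<'E'
from scipy.optimize import minimize
def fitbox(c,m,x0,zb,zt=None,sx=.016,sy=.032,h=.05,s=4):
    M=cv2.resize(m,None,fx=s,fy=s,interpolation=cv2.INTER_LINEAR)>127
    def cost(v):
        x,y,a=v[0],v[1],np.radians(v[2]); P=[]
        for i in(-1,1):
            for j in(-1,1):
                for z in(zb,zb+h):
                    u,w=i*sx/2,j*sy/2
                    P.append((proj(c,[x+u*np.cos(a)-w*np.sin(a),y+u*np.sin(a)+w*np.cos(a),z])+.5)*s)
        I=np.zeros(M.shape,np.uint8); cv2.fillConvexPoly(I,cv2.convexHull(np.array(P,np.float32)).astype(np.int32),1)
        return 1-(M&(I>0)).sum()/max(1,(M|(I>0)).sum())
    r=minimize(cost,x0,method='Nelder-Mead',options=dict(initial_simplex=np.array([x0]*4)+np.array([[0,0,0],[.006,0,0],[0,.006,0],[0,0,8]])))
    return r.x,r.fun
E
python3 -c "
from h import *
np.set_printoptions(precision=4,suppress=True)
for n,x0 in(('wrist',[.53,.014,-12]),('top',[.53,.014,-12]),('scene',[.53,.014,-12])):
    c=viewer.read_camera(n)
    hsv=cv2.cvtColor(c['img'],cv2.COLOR_RGB2HSV); m=cv2.inRange(hsv,(100,110,40),(130,255,255))
    k,l,s,ce=cv2.connectedComponentsWithStats(m); p=proj(c,[.53,.014,.13])
    i=min(range(1,k),key=lambda i:np.linalg.norm(ce[i]-p)+(s[i][4]<15)*1e3); print(n,p,ce[i],s[i])
    print(fitbox(c,((l==i)*255).astype(np.uint8),x0,.104))
go([.53,.014,.125],-12)
"
```

```text
wrist [319.3018 180.255 ] [320.0097 179.0235] [312 157  18  44 722]
(array([  0.5306,   0.0179, -12.2226]), np.float64(0.20782161234991425))
top [289.6268 187.2999] [288.9615 186.9423] [284 184  11   7  52]
(array([  0.5329,   0.017 , -18.1723]), np.float64(0.5805471124620061))
scene [289.0027 156.3769] [289.     154.7486] [284 143  11  26 179]
(array([  0.5334,   0.0196, -20.8624]), np.float64(0.22091393327726383))
t 2.9 pos [0.5256 0.0197 0.2983] shift [-0.0048  0.0054  0.1733] rot [-0.01 -0.03  0.62]
```

```bash
python3 -m crank '[{"delta_rot":[0,0,0.6],"xyz":[-0.0015,0.006,0.05],"fingers":-1},{"delta_rot":[0,0,0.6],"xyz":[-0.0015,0.006,0.09],"fingers":-1},{"delta_rot":[0,0,0.6],"xyz":[-0.0015,0.006,0.13],"fingers":-1},{"delta_rot":[0,0,0.6],"xyz":[-0.0015,0.006,0.16],"fingers":-1},{"delta_rot":[0,0,0.6],"xyz":[-0.0015,0.006,0.181],"fingers":-1},{"delta_rot":[0,0,0.6],"xyz":[-0.0015,0.006,0.181],"fingers":-1},{"delta_rot":[0,0,0.6],"xyz":[-0.0015,0.006,0.181],"fingers":-1}]' 60
python3 -c "
from h import *
np.set_printoptions(precision=4,suppress=True)
c=viewer.read_camera('wrist');save('w2.png',c['img'])
go([.531,.017,.117],-12)
"
```

```text
t: 3.6
eef_pos: [0.5317, 0.016, 0.1177]
tool_rot: [-0.0, 0.778, 0.629, -0.0]
contact_force: [0.6, -0.1, -0.1]
gripper_width: 0.997
grasp_force: 0.0
t 3.65 pos [0.5323 0.016  0.1184] shift [ 0.0007 -0.0015  0.0014] rot [ 0.08 -0.04 -0.08]
```

View pics/w2.png

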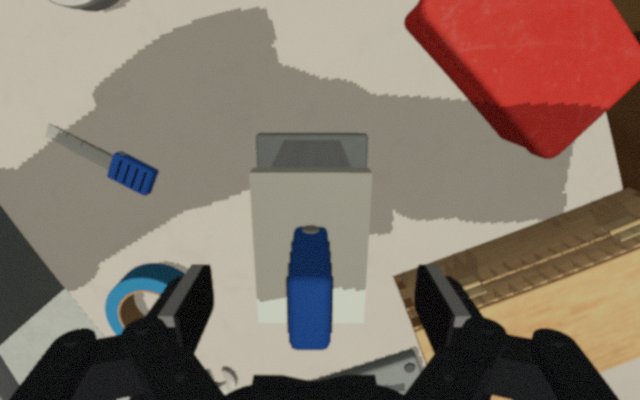

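The handle at (310,290) lies between the open fingers (inner edges at 212 and 417), centred to about 2 mm. I'll refit it along its length, then grip.

```bash
python3 -c "
from h import *
np.set_printoptions(precision=4,suppress=True)
c=viewer.read_camera('wrist')
hsv=cv2.cvtColor(c['img'],cv2.COLOR_RGB2HSV); m=cv2.inRange(hsv,(100,110,40),(130,255,255))
k,l,s,ce=cv2.connectedComponentsWithStats(m); i=l[300,310]; print(s[i])
v,f=fitbox(c,((l==i)*255).astype(np.uint8),[.531,.017,-12],.104,s=2); print(v,f)
go([v[0],v[1],.117],v[2])
"
```

```text
[ 286  228   44  120 4629]
[  0.5308   0.0158 -11.3577] 0.14428320547185502
t 3.7 pos [0.5326 0.016  0.1187] shift [-0.0005 -0.0017  0.0017] rot [ 0.12 -0.06 -0.74]
```

```bash
python3 -m crank '[{"delta_rot":[0,0,0],"xyz":[0,-0.0015,0.001],"fingers":-1},{"delta_rot":[0,0,0],"xyz":[0,-0.0015,0.001],"fingers":1},{"delta_rot":[0,0,0],"xyz":[0,-0.0015,0.001],"fingers":1},{"delta_rot":[0,0,0],"xyz":[0,-0.0015,0.001],"fingers":1},{"delta_rot":[0,0,0],"xyz":[0,-0.0015,0.001],"fingers":1},{"delta_rot":[0,0,0],"xyz":[0,-0.0015,0.001],"fingers":1},{"delta_rot":[0,0,0],"xyz":[0,-0.0015,0.001],"fingers":1},{"delta_rot":[0,0,0],"xyz":[0,-0.0015,0.001],"fingers":1},{"delta_rot":[0,0,0],"xyz":[0,-0.0015,0.001],"fingers":1}]' 60
```

```text
t: 4.6
eef_pos: [0.5301, 0.016, 0.1164]
tool_rot: [-0.0, 0.778, 0.629, 0.0]
contact_force: [-0.6, 0.1, 3.6]
gripper_width: 0.178
grasp_force: 58.5
```

```bash
python3 -m crank '[{"delta_rot":[0,0,0],"xyz":[0,0,-0.03],"fingers":1},{"delta_rot":[0,0,0],"xyz":[0,0,-0.06],"fingers":1},{"delta_rot":[0,0,0],"xyz":[0,0,-0.09],"fingers":1},{"delta_rot":[0,0,0],"xyz":[0,0,-0.13],"fingers":1},{"delta_rot":[0,0,0],"xyz":[0,0,-0.13],"fingers":1},{"delta_rot":[0,0,0],"xyz":[0,0,-0.13],"fingers":1}]' 60
python3 -c "
from h import *
np.set_printoptions(precision=4,suppress=True)
go([.475,-.13,.245],10.4)
"
```

```text
t: 5.2
eef_pos: [0.5302, 0.0162, 0.2465]
tool_rot: [0.0, 0.778, 0.629, 0.001]
contact_force: [-0.2, 0.2, -2.0]
gripper_width: 0.179
grasp_force: 59.0
t 5.2 pos [0.5302 0.0162 0.2465] shift [-0.1545 -0.0233  0.0013] rot [  0.06  -0.05 -22.5 ]
```

```bash
python3 -m crank '[{"delta_rot":[0,0,-7],"xyz":[-0.04,-0.006,0],"fingers":1},{"delta_rot":[0,0,-14],"xyz":[-0.08,-0.012,0],"fingers":1},{"delta_rot":[0,0,-22.5],"xyz":[-0.12,-0.018,0],"fingers":1},{"delta_rot":[0,0,-22.5],"xyz":[-0.1545,-0.023,0.001],"fingers":1},{"delta_rot":[0,0,-22.5],"xyz":[-0.1545,-0.023,0.001],"fingers":1},{"delta_rot":[0,0,-22.5],"xyz":[-0.1545,-0.023,0.001],"fingers":1}]' 60
python3 -c "
from h import *
np.set_printoptions(precision=4,suppress=True)
go([.528,-.209,.245],10.4)
c=viewer.read_camera('wrist');save('w3.png',cv2.resize(c['img'],None,fx=1.25,fy=1.25))
print(proj(c,[.528,-.209,.09]))
for t in('plate_cell','back_plate','gauge'):
    for r in search_frame('wrist',t)[:2]: print(t,r['score'],r['pixel'])
"
```

```text
t: 5.8
eef_pos: [0.4739, -0.1306, 0.2439]
tool_rot: [-0.001, 0.641, 0.767, -0.001]
contact_force: [0.2, 0.2, -1.0]
gripper_width: 0.177
grasp_force: 58.8
t 5.8 pos [ 0.4739 -0.1306  0.2439] shift [-0.0868  0.0392 -0.0012] rot [-0.14 -0.04 -0.15]
[354.446  267.1127]
plate_cell 0.73 [351.0, 211.6]
back_plate 0.79 [369.7, 243.0]
back_plate 0.67 [352.0, 211.5]
gauge 0.86 [314.5, 286.4]
gauge 0.59 [302.7, 359.9]
```

View pics/w3.png

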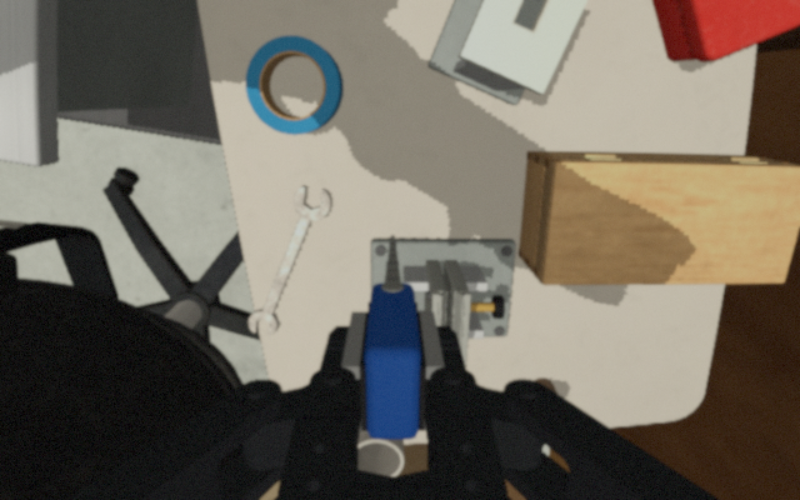

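The view shows the blade tip at (393,237), the cell base spanning (372–515, 240–335) and the plates at about (437–465, 262+). The base is square with the picture, so the yaw is right. I'll enlarge the plates.

```bash
python3 -c "
from h import *
np.set_printoptions(precision=4,suppress=True)
c=viewer.read_camera('wrist');a=c['img'][185:285,290:420];save('w3c.png',cv2.resize(a,None,fx=6,fy=6,interpolation=cv2.INTER_CUBIC))
"
```

```text
(no output)
```

View pics/w3c.png

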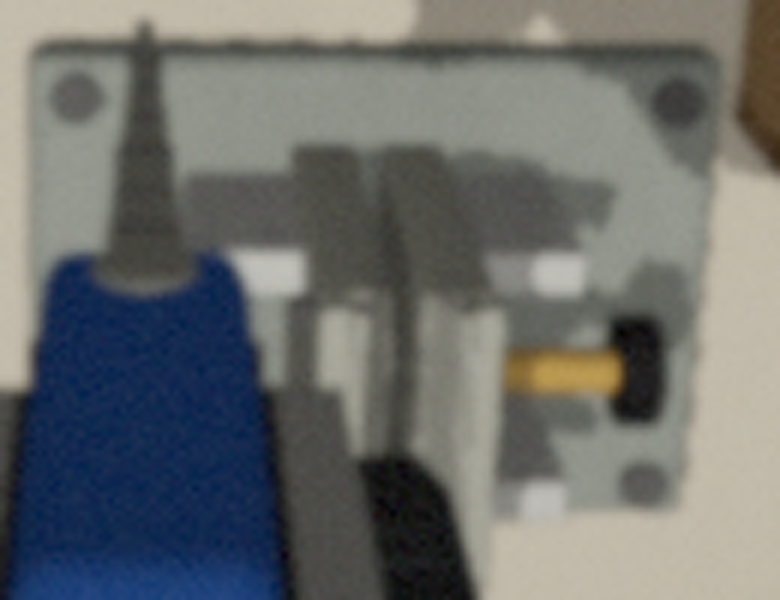

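The crop shows the blade tip at (145,22) and the plates' +y ends: the gap centre is about (370,150) at the base, z = 14 mm, and about (400,300) at the lips, z = 92 mm. I'll use the tip as a check on camera bias.

```bash
python3 -c "
from h import *
np.set_printoptions(precision=4,suppress=True)
c=viewer.read_camera('wrist'); f=lambda p,z: onz(c,(290+(p[0]-2.5)/6,185+(p[1]-2.5)/6),z)
o=telemetry.get_obs(); T=R(o['tool_rot']); tip=o['eef_pos']+T[:,2]*.0984
print('tip',f((145,24),tip[2]),'exp',tip)
u=np.array([np.cos(np.radians(10.4)),np.sin(np.radians(10.4)),0]); v=np.array([-u[1],u[0],0])
for n,p,z in(('bot',(370,150),.014),('top',(400,298),.092)):
    w=f(p,z); print(n,w,'centre',w-.032*v)
bb=[f(p,.014) for p in((35,47),(718,47))]; print('base corners',bb, np.linalg.norm(bb[1]-bb[0]), 'yaw',np.degrees(np.arctan2(*(bb[1]-bb[0])[1::-1])),'centre',sum(bb)/2-.048*v)
"
```

```text
tip [ 0.4748 -0.1214  0.1466] exp [ 0.4753 -0.1292  0.1466]
bot [ 0.5281 -0.1774  0.014 ] centre [ 0.5339 -0.2088  0.014 ]
top [ 0.524  -0.1733  0.092 ] centre [ 0.5297 -0.2048  0.092 ]
base corners [array([ 0.463 , -0.1689,  0.014 ]), array([ 0.5874, -0.1457,  0.014 ])] 0.1265251448612696 yaw 10.588272713993462 centre [ 0.5338 -0.2045  0.014 ]
```

```bash
python3 -c "
from h import *
np.set_printoptions(precision=4,suppress=True)
go([.5315,-.206,.2],10.5)
"
```

```text
t 6.1 pos [ 0.4754 -0.1292  0.245 ] shift [-0.0858  0.0412  0.0449] rot [-0.03 -0.    0.  ]
```

```bash
python3 -m crank '[{"delta_rot":[0,0,0],"xyz":[-0.03,0.014,0],"fingers":1},{"delta_rot":[0,0,0],"xyz":[-0.06,0.028,0],"fingers":1},{"delta_rot":[0,0,0],"xyz":[-0.086,0.041,0],"fingers":1},{"delta_rot":[0,0,0],"xyz":[-0.086,0.041,0.01],"fingers":1},{"delta_rot":[0,0,0],"xyz":[-0.086,0.041,0.03],"fingers":1},{"delta_rot":[0,0,0],"xyz":[-0.086,0.041,0.044],"fingers":1},{"delta_rot":[0,0,0],"xyz":[-0.086,0.041,0.044],"fingers":1},{"delta_rot":[0,0,0],"xyz":[-0.086,0.041,0.044],"fingers":1}]' 60
python3 -c "
from h import *
np.set_printoptions(precision=4,suppress=True)
go([.5315,-.206,.2],10.5)
c=viewer.read_camera('wrist');d=viewer.read_camera('scene')
o=telemetry.get_obs(); tip=o['eef_pos']-[0,0,.0984]; print(tip,proj(c,tip),proj(d,tip))
x,y=proj(d,tip).astype(int)
A=cv2.resize(c['img'][170:290,260:390],(390,600),interpolation=cv2.INTER_CUBIC) if 0 else cv2.resize(c['img'][160:280,260:360],(400,480),interpolation=cv2.INTER_CUBIC)
B=cv2.resize(d['img'][y-50:y+46,x-40:x+40],(400,480),interpolation=cv2.INTER_CUBIC)
save('w4.png',np.hstack([A,B]))
"
```

```text
t: 6.9
eef_pos: [0.5309, -0.2068, 0.2013]
tool_rot: [-0.0, 0.64, 0.768, -0.0]
contact_force: [-0.4, -0.3, -1.5]
gripper_width: 0.18
grasp_force: 58.9
t 6.9 pos [ 0.5309 -0.2068  0.2013] shift [0.0007 0.0008 0.0013] rot [-0.03 -0.02 -0.07]
[ 0.5314 -0.2073  0.1037] [313.2427 199.8503] [345.1407 227.7023]
```

View pics/w4.png

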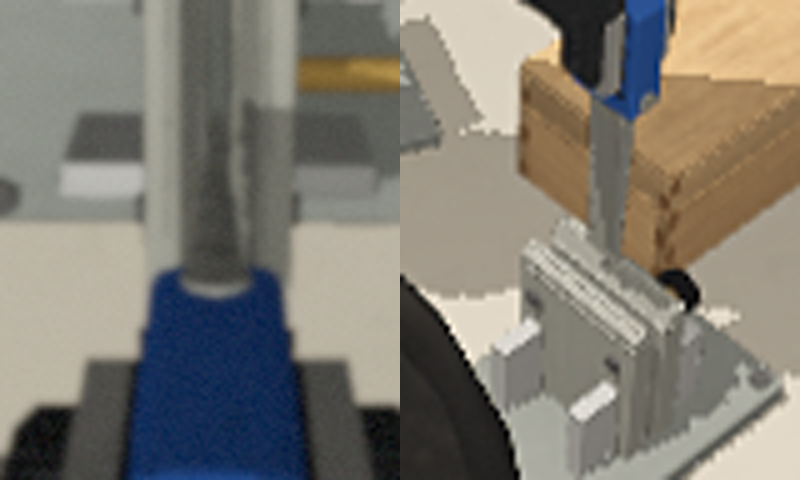

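The left panel (wrist) shows the blade tip at (215,150), in the mouth between lips that span 145–295, centred to about 1–2 mm. In the right panel (scene) the blade stands straight above the gap. I'll lower it gently.

```bash
python3 -m crank '[{"delta_rot":[0,0,0],"xyz":[0,0,0.006],"fingers":1},{"delta_rot":[0,0,0],"xyz":[0,0,0.012],"fingers":1},{"delta_rot":[0,0,0],"xyz":[0,0,0.018],"fingers":1},{"delta_rot":[0,0,0],"xyz":[0,0,0.024],"fingers":1},{"delta_rot":[0,0,0],"xyz":[0,0,0.024],"fingers":1},{"delta_rot":[0,0,0],"xyz":[0,0,0.024],"fingers":1}]' 60
python3 -m crank '[{"delta_rot":[0,0,0],"xyz":[0,0,0.004],"fingers":1},{"delta_rot":[0,0,0],"xyz":[0,0,0.008],"fingers":1},{"delta_rot":[0,0,0],"xyz":[0,0,0.012],"fingers":1},{"delta_rot":[0,0,0],"xyz":[0,0,0.015],"fingers":1},{"delta_rot":[0,0,0],"xyz":[0,0,0.015],"fingers":1},{"delta_rot":[0,0,0],"xyz":[0,0,0.015],"fingers":1}]' 60
python3 -c "
from h import *
o=telemetry.get_obs();print(o['eef_pos'],o['contact_force'],o['torque'])"
```

```text
t: 7.6
eef_pos: [0.5309, -0.2075, 0.1771]
tool_rot: [-0.0, 0.64, 0.768, -0.0]
contact_force: [0.6, -0.6, -0.1]
gripper_width: 0.182
grasp_force: 58.9
t: 8.2
eef_pos: [0.5309, -0.2075, 0.1622]
tool_rot: [-0.0, 0.64, 0.768, -0.0]
contact_force: [0.1, -0.7, -0.2]
gripper_width: 0.179
grasp_force: 58.9
[ 0.53093666 -0.20748596  0.16221391] [ 0.05898191 -0.65516354 -0.23543852] [ 0.02034194 -0.00788196  0.01441531]
```

```bash
for i in 1 2; do python3 -m crank '[{"delta_rot":[0,0,0],"xyz":[0,0,0.002],"fingers":1},{"delta_rot":[0,0,0],"xyz":[0,0,0.004],"fingers":1},{"delta_rot":[0,0,0],"xyz":[0,0,0.004],"fingers":1},{"delta_rot":[0,0,0],"xyz":[0,0,0.004],"fingers":1}]' 60 | grep -E 'eef|contact';done
python3 -m crank '[{"delta_rot":[0,0,0],"xyz":[0,0,0.002],"fingers":1},{"delta_rot":[0,0,0],"xyz":[0,0,0.002],"fingers":1},{"delta_rot":[0,0,0],"xyz":[0,0,0.002],"fingers":1}]' 60 | grep -E 'eef|contact'
```

```text
eef_pos: [0.5309, -0.2074, 0.1582]
contact_force: [0.3, -1.1, -0.2]
eef_pos: [0.5309, -0.2074, 0.1542]
contact_force: [0.4, 0.6, -0.8]
eef_pos: [0.531, -0.2074, 0.1522]
contact_force: [-0.5, -0.4, -0.9]
```

Tip at about 54 mm, no drag yet. I'll continue in 2 mm steps.

```bash
for i in 1 2; do python3 -m crank '[{"delta_rot":[0,0,0],"xyz":[0,0,0.002],"fingers":1},{"delta_rot":[0,0,0],"xyz":[0,0,0.002],"fingers":1},{"delta_rot":[0,0,0],"xyz":[0,0,0.002],"fingers":1}]' 60 | grep -E 'eef|contact'; done
```

```text
eef_pos: [0.5309, -0.2074, 0.1502]
contact_force: [0.4, 0.6, -2.1]
eef_pos: [0.5309, -0.2075, 0.1482]
contact_force: [-0.5, 0.2, -2.2]
```

```bash
for i in 1 2; do python3 -m crank '[{"delta_rot":[0,0,0],"xyz":[0,0,0.002],"fingers":1},{"delta_rot":[0,0,0],"xyz":[0,0,0.002],"fingers":1},{"delta_rot":[0,0,0],"xyz":[0,0,0.002],"fingers":1}]' 60 | grep -E 'eef|contact'; done
```

```text
eef_pos: [0.531, -0.2075, 0.1463]
contact_force: [0.4, 0.4, 0.2]
eef_pos: [0.5315, -0.2076, 0.1448]
contact_force: [-0.3, 0.2, 4.3]
```

```bash
python3 -c "
from h import *
o=telemetry.get_obs();print(o['eef_pos'],o['contact_force'],o['torque'])"
```

```text
[ 0.53148994 -0.20760898  0.14475315] [-0.30785589  0.22087372  4.29935112] [ 0.01531279 -0.06220079  0.02871771]
```

Drag has begun: about +5 N upward, roughly 1–2 mm past first contact. I'll let it settle and recheck.

```bash
for i in 1 2; do python3 -m crank '[{"delta_rot":[0,0,0],"xyz":[0,0,0],"fingers":1},{"delta_rot":[0,0,0],"xyz":[0,0,0],"fingers":1},{"delta_rot":[0,0,0],"xyz":[0,0,0],"fingers":1},{"delta_rot":[0,0,0],"xyz":[0,0,0],"fingers":1},{"delta_rot":[0,0,0],"xyz":[0,0,0],"fingers":1}]' 60; done
python3 -c "
from h import *
c=viewer.read_camera('wrist');d=viewer.read_camera('scene')
A=cv2.resize(c['img'][160:280,260:360],(400,480),interpolation=cv2.INTER_CUBIC)
B=cv2.resize(d['img'][190:286,305:385],(400,480),interpolation=cv2.INTER_CUBIC)
save('w5.png',np.hstack([A,B]))"
```

```text
t: 11.0
eef_pos: [0.5314, -0.2076, 0.1447]
tool_rot: [0.0, 0.64, 0.768, 0.0]
contact_force: [-0.4, 0.2, 5.3]
gripper_width: 0.179
grasp_force: 59.8
t: 11.5
eef_pos: [0.5314, -0.2076, 0.1447]
tool_rot: [0.0, 0.64, 0.768, 0.0]
contact_force: [0.9, 0.6, 5.1]
gripper_width: 0.177
grasp_force: 59.8
```

View pics/w5.png

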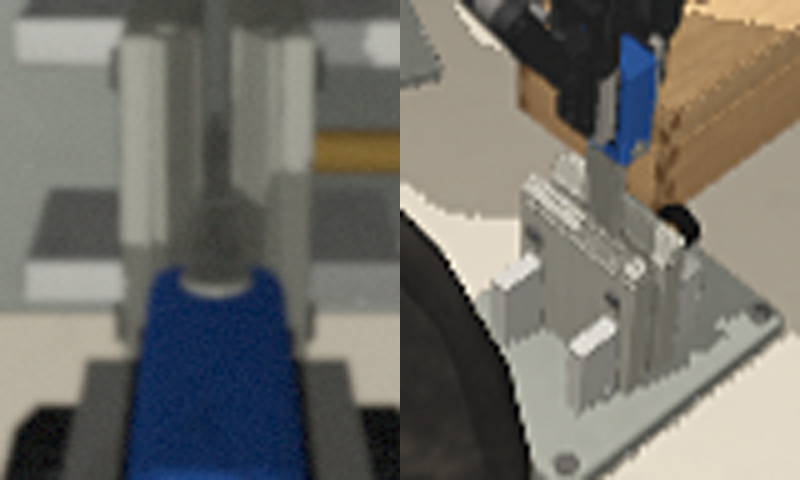

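The blade sits in the gap at about (215,200) in the left panel, near mid-length, with the handle upright. The drag is a steady 5 N or so. Handing in.

```bash
python3 -c "
from station import job
print(job.hand_in())"
```

```text
the job is handed in; nothing more can be done
None
```

I handed the job in with the gauge still held upright in the cell, its blade tip about 46 mm above the table and dragging with a steady 5 N or so of upward force; the force on each plate could not be measured directly (I estimate 5–15 N), and no verdict came back.

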